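# Set a slide to its dial pointer with the backlash taken up

## Robot

A 7-joint arm with a two-finger parallel gripper is mounted at the origin on a cart in front of the work surface, level with it; the furniture and walls round the work are solid. World frame = base frame: x ahead of the robot, y to its left, z up, the work surface at z = 0. Lengths are in m, angles in rad, forces in N, time in s.
With the tool pointing down it reaches from about 0.425 to 0.925 m from the base axis. Payload 6.8 kg.
Tool frame: the origin (TCP) lies on the front face of the gripper's body, between the roots of the fingers; the fingertips stand 73 mm ahead of it and the grasp point (between the pads) lies 54 mm ahead of it (env.nose_length is the distance from the TCP to the fingertips, in m); z points along the fingers, y is the direction in which the jaws open and shut (so a half turn about z gives the same grasp; the last joint's range is limited). The gripper opens to 85 mm and grips with 20 to 120 N. Pads are 22 mm wide; open, the fingers measure 114 mm over their backs; the gripper's body (76 mm by 85 mm) begins 54 mm behind the grasp point. The pads swing forward as they close: fully open they stand 13 mm farther back than shut.
Start: joints at [-1.234, 0.477, 0.022, 1.555, -0.011, 1.109, -0.083], TCP at [0.29, 0.609, 0.304] pointing down, gripper open.
Joint ranges: [-2.96, 2.96], [-0.34, 2.1], [-1.41, 1.46], [0.24, 2.44], [-1.37, 4.51], [0.17, 1.92], [-2.96, 2.96]. Speed limits (rad/s): [2.39, 2.39, 3.14, 3.14, 3.14, 3.14, 3.14].

## Interface

Orientations are given as a unit quaternion [w, x, y, z].
In Python, from cell import env, kin, camera, calibration, job gives the robot as it stands. The module is installed in compiled form; this text tells all that it offers. Calls block until the motion is done:
- env.reach(position, orientation): joint-space move of the TCP to a pose.
- env.movel(position, velocity=0.15, rot=None, stop_force=None): straight line of the TCP; rot=None keeps the orientation; velocity is the mean speed in m/s. With stop_force (N) it stops when the force on the tool has changed by that much, and returns True; else False.
- env.goto_joints(angles): joint-space move.
- env.grip(opening, f_grip=None): finger opening in m; f_grip is the grip in N (None keeps the last); returns when the fingers have stopped.
- env.dwell(seconds).
- kin.inverse_kinematics(position, orientation): joint angles nearest the present ones, or None.
- env.get_state(): the state.
- camera(name): name is "scene" or "side" or "wrist"; returns (picture, depth): 384x512x3 uint8, blue, green, red; 384x512 float32, m along the optical axis (not along the pixel's ray), 0 where there is no reading.
- calibration(name): a dict with "fx", "fy", "cx", "cy" (pixels), "rvec" (rotation vector, rad) and "tvec" (3), from world to camera coordinates, as OpenCV has them. Camera axes: x right, y down, z forward; pixel columns grow to the right and rows downward; lengths in m; the calibration is good to about 2 mm. A picture is of the moment at which its call begins: read the wrist's pose just before it. calibration takes no time and is no camera call; for the wrist camera it gives the pose at the moment of the call.
A pose or a line that the arm cannot do raises env.PlanningError and nothing moves.
- job.job_done(): hands the job in, once; it reports no verdict.
The state is a dict: "time": time; "qpos": joint angles; "joint_velocities": joint speeds; "joint_torque": joint torques, N m; "tcp_pos": TCP position; "orientation": TCP orientation; "force": force on the tool from outside, world axes, zero at the start; "torque": the same for the moment, N m; "opening": finger opening in m.
Only numpy, scipy, OpenCV 4.12 (cv2) and the standard library are available. Lean on these libraries where they do the work, as an engineer would, in place of code of your own. Each camera call takes 0.05 s, during which the arm holds its last target. There are 200 camera calls.

## Task

Set the slide on the bench to its dial pointer the proper way: by its handle, turn the handwheel anticlockwise (seen from above), past the pointer, until you feel the carriage come up against its rear stop, pushing gently there so that the spring hub is not overloaded. Then turn back clockwise and stop with the red line on the tip of the pointer, arriving from that one direction only so that the screw's play stays taken up, and let go. Leave the gear, the steel disc and the steel rod beside the unit where they are.

Things in the scene. Friction and masses are not known exactly. Their poses are not given: they have to be found in the camera images.
- slide_unit: grey positioning slide fixed to the bench: bed 86x225x14 mm, round gear housing (86 mm across) at one end, steel carriage with a test block on it. Origin on the bench below the handwheel's axis; z up; the bed runs from the wheel along -y. Clockwise turns of the wheel (seen from above) move the carriage away from the wheel, 1.5 mm per rad; anticlockwise brings it back to a rear stop
- wheel_axis (a point): point on the handwheel's vertical axis, 60 mm above the bench. The wheel lies flat on the housing. It has about 0.5 rad of play on the screw: after a change of direction it turns that far almost freely (under 1 N at the handle), then the carriage follows (about 4 N along the circle, constant). It starts 0.2 to 2.4 rad clockwise of its goal
- handle_mid (a point): black upright cylinder handle on the wheel's rim, 18 mm diameter, 45 mm tall, spins freely on its own axis, so it can be gripped from above in any yaw and led round. Point on its axis, half-way up, 105 mm above the bench, 49 mm from the wheel's axis, opposite the red line. Its foot is 83 mm above the bench; the wheel's rim reaches to 80 mm, the hub in the middle to 85 mm
- red_line (a point): outer end of the red line on the aluminium dial, the disc of 140 mm diameter under the wheel that turns with it; 67 mm from the wheel's axis, 60 mm above the bench. When the handle is let go after a clockwise turn, it springs back about 0.02 rad (1 mm)
- pointer_tip (a point): tip of the small red pointer at the dial's edge, on the side towards the robot (clamped; its angle differs each time); 67 mm from the wheel's axis, 60 mm above the bench: coincides with red_line when the line is on the pointer
- stop_tip (a point): end of the brass screw of the rear stop on the bed, 37 mm above the bench; axes as slide_unit. The stop is met when the wheel stands 1.3 to 2.3 rad anticlockwise of the pointer, differently each time. There the force at the handle rises by about 4 N per mm (a torsion spring in the hub winds up, 10 N m per rad): 8 to 12 N along the circle is a firm touch, 18 N an overload
- carriage_nose (a point): point on the carriage that meets the brass stop screw, coincides with stop_tip when the carriage is on its stop; the whole travel is about 5 mm, so the measured gap is too coarse to tell contact: feel for it
- screw_line (a point): white line on the screw's dark nut in the middle of the hub; the point is 20 mm from the wheel's axis, 79 mm above the bench
- hub_line (a point): black line on the aluminium collar round the nut; point 20 mm from the axis, same height. Coincides with screw_line when the play is fully taken up clockwise; up to 10 mm apart otherwise
- wheel_line (a point): white line on the wheel's dark hub round the collar; point 20 mm from the axis, same height. Coincides with hub_line when the hub spring is unloaded; 1.8 mm apart (0.09 rad of wind-up) is an overload
- gear_sample: loose steel gear, 45 mm diameter, 17 mm tall, beside the unit; origin at the centre of its underside; leave alone
- block_d: loose flat steel test disc, 48 mm diameter, 10 mm tall, beside the unit; origin at the centre of its underside; leave alone
- rod_sample: loose upright steel rod sample, 18 mm diameter, 42 mm tall, beside the unit; origin at the centre of its underside; leave alone

How it is judged:
On the way:
1. the carriage is brought back on to its rear stop (gap under 0.15 mm), the red line then standing well anticlockwise of the pointer (distance between carriage_nose and stop_tip below 0.00015 m), for 0.1 s.
At the end, for the whole second after the job is handed in: the outer end of the red line is within 5 mm of the pointer's tip, and the play is taken up clockwise: the screw's and the collar's lines agree within 2.4 mm (0.12 rad) (horizontal distance between red_line and pointer_tip below 0.004 m and horizontal distance between screw_line and hub_line below 0.0024 m); the robot touches nothing.
It fails at once if the spring hub is overloaded (wound up more than 0.09 rad either way, 18 N along the circle at the handle) (horizontal distance between hub_line and wheel_line above 0.0018 m).
It fails at once if the gear sample beside the slide unit is moved more than 15 mm (distance of gear_sample from where it was at the start of the episode above 0.015 m).
It fails at once if the steel disc beside the slide unit is moved more than 15 mm (distance of block_d from where it was at the start of the episode above 0.015 m).
It fails at once if the steel rod beside the slide unit is moved more than 15 mm (distance of rod_sample from where it was at the start of the episode above 0.015 m).
It also fails if it takes over 67 s, if anything falls off the work surface, if the arm or the gripper's body presses on something with over 40 N, if the wrist force passes 120 N, or if a joint passes its speed limit or range.

## Working session

There is one attempt and no reset: what is moved stays moved. The work goes in short steps, each a Python script; the robot and the scene stay as the last script left them, time stands still between calls to the robot, and variables do not carry over. Pictures are saved under pics/ and viewed, about 8 in all and at most 12, crops included, and the job is handed in when it is done.

```bash
mkdir -p pics; ls; python3 - <<'E'
from cell import env,kin,camera,calibration,job
import cv2,numpy as np
a,d=camera("scene");b,e=camera("side")
cv2.imwrite("pics/scene.png",a);cv2.imwrite("pics/side.png",b)
np.savez("first.npz",a=a,d=d,b=b,e=e)
for n in("scene","side"):print(calibration(n))
s=env.get_state();print(s["time"],s["tcp_pos"],s["orientation"])
E
```

```text
pics
{'fx': 389.02450125757804, 'fy': 389.02450125757804, 'cx': 250.56396406270989, 'cy': 192.3458297357344, 'rvec': array([ 1.02686283, -2.50423357,  0.98732391]), 'tvec': array([0.12775463, 0.47312936, 0.54417182])}
{'fx': 486.4428050894895, 'fy': 486.4428050894895, 'cx': 253.99167750717686, 'cy': 192.6378020741292, 'rvec': array([ 1.95840079, -0.01655273,  0.03384078]), 'tvec': array([-0.4900543 , -0.03211098,  1.15202436])}
0.1 [0.29028263 0.60894737 0.3030242 ] [-1.22384147e-04  2.20582110e-01  9.75368072e-01 -8.00736336e-04]
```

View pics/scene.png

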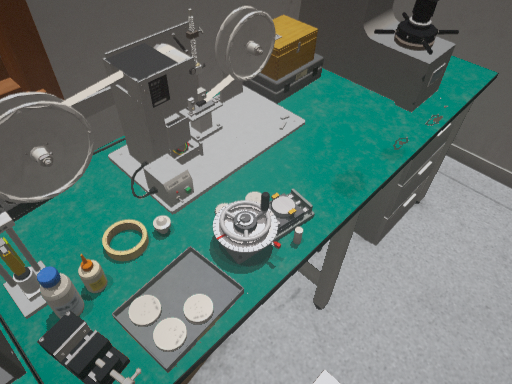

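View pics/side.png

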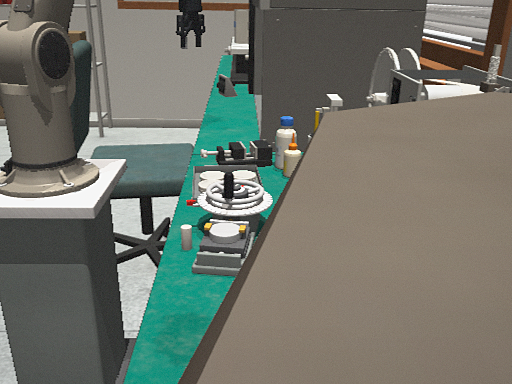

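The scene view shows the dial and wheel at about (246,222), the handle at (265,201) and the red pointer at (277,244). The rod is at (298,236). In the side view the handle is at (228,184), the pointer at (193,203) and the rod at (186,237). Next I'll cast rays from these pixels.

```bash
cat > h.py <<'E'
from cell import env,kin,camera,calibration,job
import cv2,numpy as np
def onplane(c,u,v,z):
    R=cv2.Rodrigues(np.array(c["rvec"]))[0];t=np.array(c["tvec"])
    o=-R.T@t;r=R.T@np.array([(u-c["cx"])/c["fx"],(v-c["cy"])/c["fy"],1])
    return (o+r*((z-o[2])/r[2]))
def proj(c,P):
    return cv2.projectPoints(np.float64(P).reshape(-1,3),c["rvec"],c["tvec"],np.array([[c["fx"],0,c["cx"]],[0,c["fy"],c["cy"]],[0,0,1]]),None)[0].reshape(-1,2)
def red(a):
    h=cv2.cvtColor(a,cv2.COLOR_BGR2HSV);return (((h[...,0]<8)|(h[...,0]>172))&(h[...,1]>130)&(h[...,2]>70)).astype(np.uint8)
E
python3 - <<'E'
from h import *
z=np.load("first.npz");c=calibration("scene");s=calibration("side")
for n,p,zz in(("wheel",(246,219),.08),("handletop",(265,194),.1275),("rod",(298,230),.042),("ptr",(275,244),.06)):print(n,onplane(c,*p,zz).round(4))
for n,p,zz in(("handletop",(228,174),.1275),("rod",(186,226),.042),("ptr",(197,202),.06)):print(n,onplane(s,*p,zz).round(4))
a=cv2.resize(z["a"][165:285,190:330],None,fx=5.5,fy=4.9*5.5/4.9*1,interpolation=cv2.INTER_CUBIC)[:600]
n,l,st,ce=cv2.connectedComponentsWithStats(red(z["a"]))
for i in range(1,n):
  if 190<ce[i][0]<330 and 150<ce[i][1]<290:print(st[i],ce[i],onplane(c,*ce[i],.06))
cv2.imwrite("pics/crop1.png",a[:600,:800])
print(calibration("wrist"))
E
```

```text
wheel [ 0.4422 -0.2555  0.08  ]
handletop [ 0.4343 -0.3026  0.1275]
rod [ 0.3618 -0.3356  0.042 ]
ptr [ 0.365  -0.2624  0.06  ]
handletop [ 0.4352 -0.3076  0.1275]
rod [ 0.3633 -0.3354  0.042 ]
ptr [ 0.3776 -0.2727  0.06  ]
[217 235   7   4  10] [220.  236.5] [ 0.45886403 -0.19560913  0.06      ]
[274 241   7   6  24] [276.95833333 243.66666667] [ 0.36272396 -0.26584172  0.06      ]
{'fx': 272.56018129492634, 'fy': 272.56018129492634, 'cx': 257.48891312460324, 'cy': 190.1633591704279, 'rvec': array([-2.43990207, -1.54131385, -0.22408037]), 'tvec': array([-0.67333149, -0.03687723,  0.38015903])}
```

View pics/crop1.png

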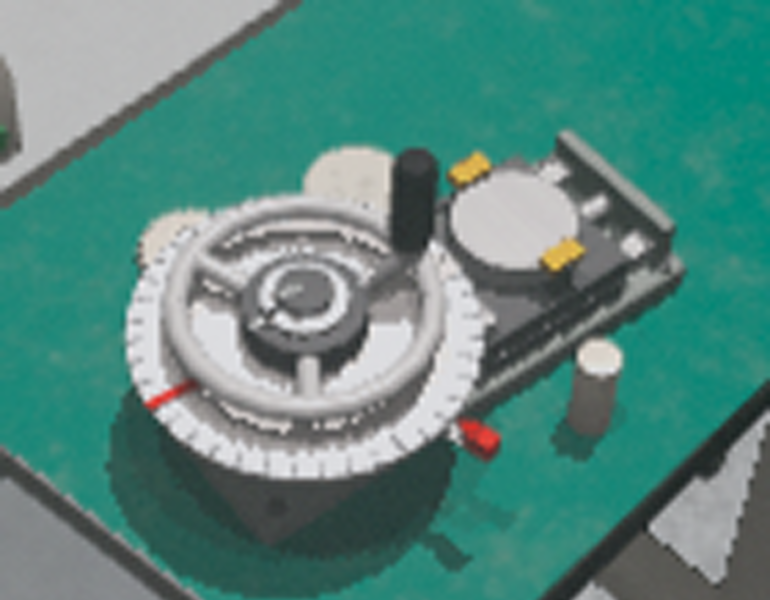

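The crop shows the handle on the -y side of the axis at about (414,200). The red line is on the opposite side at (170,395), and the pointer tip is at about (455,430) facing the robot. So the goal is roughly 1.9 rad anticlockwise. Next I'll check which yaws work right round the circle and get the wrist camera's geometry.

```bash
cat >> h.py <<'E'
from scipy.spatial.transform import Rotation as Ro
def quat(yaw): # tool z down, tool y along heading yaw
    y=np.array([np.cos(yaw),np.sin(yaw),0]);zt=np.array([0,0,-1.]);x=np.cross(y,zt)
    return Ro.from_matrix(np.c_[x,y,zt]).as_quat()[[3,0,1,2]]
E
python3 - <<'E'
from h import *
s=env.get_state();c=calibration("wrist")
R=cv2.Rodrigues(c["rvec"])[0];o=-R.T@c["tvec"];q=s["orientation"];T=Ro.from_quat(np.r_[q[1:],q[0]]).as_matrix()
print("cam in tool",T.T@(o-s["tcp_pos"]),"cam axes in tool\n",(T.T@R.T).round(3))
C=np.array([.441,-.258])
for deg in range(-180,180,30):
    J=[kin.inverse_kinematics(list(C+.049*np.array([np.cos(a),np.sin(a)]))+[.165],quat(np.radians(deg))) for a in np.radians(range(-110,150,20))]
    if any(j is None for j in J):print(deg,"none",sum(j is None for j in J));continue
    J=np.array(J);print(deg,"j7",J[:,6].min().round(2),J[:,6].max().round(2),"jump",np.abs(np.diff(J,axis=0)).max().round(2))
E
```

```text
cam in tool [ 0.07427733 -0.000812   -0.07061235] cam axes in tool
 [[ 0.001 -0.958 -0.287]
 [ 1.     0.001  0.   ]
 [ 0.    -0.287  0.958]]
-180 j7 -1.87 -1.68 jump 0.04
-150 j7 -1.35 -1.16 jump 0.04
-120 j7 -1.11 -0.82 jump 0.21
-90 j7 -0.78 -0.3 jump 0.19
-60 j7 -0.29 0.23 jump 0.31
-30 j7 0.24 0.67 jump 0.24
0 j7 0.82 1.16 jump 0.21
30 j7 1.37 1.5 jump 0.14
60 j7 1.76 2.01 jump 0.04
90 j7 2.23 2.63 jump 0.09
120 j7 2.76 2.93 jump 0.06
150 j7 -2.39 -2.21 jump 0.04
```

```bash
python3 - <<'E'
from h import *
z=np.load("first.npz")
for n,k in(("scene","d"),("side","e")):
    c=calibration(n);d=z[k];v,u=np.nonzero(d>0);D=d[v,u]
    R=cv2.Rodrigues(c["rvec"])[0];P=(np.c_[(u-c["cx"])/c["fx"]*D,(v-c["cy"])/c["fy"]*D,D]-c["tvec"])@R
    m=(P[:,2]>.12)&(P[:,0]<1)&(P[:,0]>.2)&(abs(P[:,1])<.75);P=P[m]
    print(n,"max z per cell, rows y -.7..; cols x .2...9")
    for y in np.arange(-.7,.75,.1):
        print(round(y,1),[round(float(P[(abs(P[:,0]-x)<.05)&(abs(P[:,1]-y)<.05)][:,2].max(initial=0)),2) for x in np.arange(.25,1,.1)])
E
```

```text
scene max z per cell, rows y -.7..; cols x .2...9
-0.7 [0.0, 0.0, 0.0, 0.0, 0.0, 0.29, 0.29, 0.27]
-0.6 [0.0, 0.0, 0.0, 0.0, 0.0, 0.31, 0.31, 0.3]
-0.5 [0.0, 0.0, 0.0, 0.0, 0.0, 0.31, 0.31, 0.32]
-0.4 [0.0, 0.0, 0.0, 0.0, 0.0, 0.36, 0.31, 0.35]
-0.3 [0.0, 0.0, 0.13, 0.0, 0.0, 0.3, 0.31, 0.38]
-0.2 [0.0, 0.0, 0.0, 0.0, 0.0, 0.3, 0.31, 0.4]
-0.1 [0.0, 0.0, 0.0, 0.0, 0.0, 0.31, 0.31, 0.42]
-0.0 [0.0, 0.0, 0.0, 0.0, 0.0, 0.31, 0.31, 0.25]
0.1 [0.0, 0.0, 0.0, 0.13, 0.18, 0.23, 0.0, 0.0]
0.2 [0.0, 0.0, 0.0, 0.0, 0.0, 0.0, 0.0, 0.0]
0.3 [0.0, 0.0, 0.0, 0.0, 0.0, 0.0, 0.0, 0.0]
0.4 [0.0, 0.0, 0.0, 0.0, 0.0, 0.0, 0.0, 0.0]
0.5 [0.0, 0.0, 0.0, 0.0, 0.0, 0.0, 0.0, 0.0]
0.6 [0.0, 0.0, 0.0, 0.0, 0.0, 0.0, 0.0, 0.0]
0.7 [0.0, 0.0, 0.0, 0.0, 0.0, 0.0, 0.0, 0.0]
side max z per cell, rows y -.7..; cols x .2...9
-0.7 [0.0, 0.0, 0.0, 0.0, 0.0, 0.0, 0.0, 0.0]
-0.6 [0.0, 0.0, 0.0, 0.0, 0.0, 0.0, 0.0, 0.0]
-0.5 [0.0, 0.0, 0.0, 0.0, 0.0, 0.31, 0.31, 0.0]
-0.4 [0.0, 0.0, 0.0, 0.0, 0.0, 0.36, 0.34, 0.0]
-0.3 [0.0, 0.0, 0.13, 0.0, 0.0, 0.3, 0.31, 0.0]
-0.2 [0.0, 0.0, 0.0, 0.0, 0.0, 0.3, 0.31, 0.41]
-0.1 [0.0, 0.0, 0.0, 0.0, 0.0, 0.31, 0.31, 0.41]
-0.0 [0.0, 0.0, 0.0, 0.0, 0.0, 0.31, 0.31, 0.41]
0.1 [0.0, 0.0, 0.0, 0.13, 0.18, 0.28, 0.29, 0.41]
0.2 [0.0, 0.0, 0.0, 0.4, 0.4, 0.4, 0.41, 0.41]
0.3 [0.0, 0.0, 0.0, 0.4, 0.0, 0.0, 0.0, 0.41]
0.4 [0.0, 0.0, 0.0, 0.4, 0.0, 0.0, 0.0, 0.39]
0.5 [0.35, 0.0, 0.0, 0.4, 0.0, 0.0, 0.0, 0.0]
0.6 [0.39, 0.39, 0.0, 0.4, 0.0, 0.0, 0.0, 0.0]
0.7 [0.29, 0.35, 0.0, 0.39, 0.0, 0.0, 0.0, 0.0]
```

```bash
python3 - <<'E'
from h import *
q=quat(np.pi)
for p,v in(([.38,.27,.33],.25),([.43,.02,.31],.3),([.441,-.20,.28],.3)):
    try: env.movel(p,velocity=v,rot=q)
    except env.PlanningError as e: print("PE",p,e); env.reach(p,q) if p[1]<.1 else None
s=env.get_state();print(s["time"],s["tcp_pos"],s["qpos"],s["force"])
c=calibration("wrist");a,d=camera("wrist");np.savez("w1.npz",a=a,d=d,**{k:np.array(v) for k,v in c.items()})
cv2.imwrite("pics/w1.png",a)
E
```

```text
PE [0.441, -0.2, 0.28] the arm cannot follow that straight line within its joint ranges
5.2167 [ 0.44116083 -0.19913125  0.27995906] [ 1.31756174  0.47542539 -1.27702428  1.9690713   0.51844204  1.08521049
  2.95755332] [-0.12698156 -0.27408893  0.30531043]
```

View pics/w1.png

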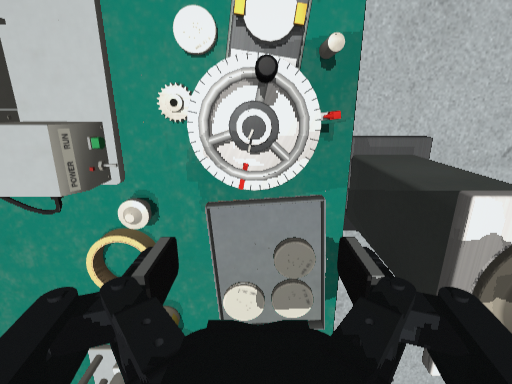

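The wrist view shows the dial centred near (254,124) and the handle top at (266,66). The red line's outer end is near (241,188), and the pointer tip is at about (322,116). Next I'll refine the axis position and look for an arm branch with j7 away from its limit.

```bash
python3 - <<'E'
from h import *
z=np.load("w1.npz");a=z["a"];d=z["d"];c={k:z[k] for k in("fx","fy","cx","cy","rvec","tvec")}
n,l,st,ce=cv2.connectedComponentsWithStats(red(a))
for i in range(1,n):
    if st[i][4]>5 and st[i][1]<230 and 180<st[i][0]<360:
        print(st[i],ce[i].round(1),onplane(c,*ce[i],.06).round(4))
# handle: dark blob from depth height
v,u=np.nonzero(d>0);D=d[v,u];R=cv2.Rodrigues(c["rvec"])[0]
P=(np.c_[(u-c["cx"])/c["fx"]*D,(v-c["cy"])/c["fy"]*D,D]-c["tvec"])@R
near=np.hypot(P[:,0]-.441,P[:,1]+.26)<.09
m=near&(P[:,2]>.12)&(P[:,2]<.14);print("handle top",m.sum(),P[m].mean(0),(P[m].max(0)+P[m].min(0))/2)
m=near&(P[:,2]>.055)&(P[:,2]<.0625)  # dial face: hull circle
print("dial",m.sum(),np.median(P[m][:,2]),cv2.minEnclosingCircle(P[m][:,:2].astype(np.float32)))
m=near&(P[:,2]>.073)&(P[:,2]<.09)
print("rim",m.sum(),cv2.minEnclosingCircle(P[m][:,:2].astype(np.float32)))
cr=cv2.resize(a[40:210,170:350],None,fx=3.5,fy=3.5,interpolation=cv2.INTER_CUBIC);cv2.imwrite("pics/w1c.png",cr)
C=np.array([.441,-.258])
for deg in range(-180,180,30):
    J=[kin.inverse_kinematics(list(C+.049*np.array([np.cos(t),np.sin(t)]))+[.165],quat(np.radians(deg))) for t in np.radians(range(-110,150,20))]
    if any(j is None for j in J):print(deg,"none");continue
    J=np.array(J);print(deg,J.min(0).round(2),J.max(0).round(2),"jump",np.abs(np.diff(J,axis=0)).max().round(2))
E
```

```text
[323 111  18   9 116] [333.2 114.9] [ 0.3619 -0.2663  0.06  ]
[243 163   5   7  29] [244.9 166.2] [ 0.4533 -0.2125  0.06  ]
[239 179   6  11  45] [241.3 184. ] [ 0.4575 -0.1924  0.06  ]
handle top 459 [ 0.43341241 -0.30246946  0.127577  ] [ 0.43339948 -0.3028105   0.12531963]
dial 8401 0.060249686083106185 ((0.43437013030052185, -0.2588576674461365), 0.07981317490339279)
rim 5663 ((0.44391658902168274, -0.25516635179519653), 0.0548645481467247)
-180 [ 1.13  0.59 -1.15  1.9   0.71  0.88  2.81] [ 1.36  0.73 -1.05  2.11  0.79  1.01  2.96] jump 0.05
-150 [-0.57  0.76  1.27  2.   -1.03  0.93 -1.35] [-0.35  0.91  1.27  2.21 -0.96  1.08 -1.16] jump 0.04
-120 [-0.57  0.76  1.27  2.   -1.03  0.93 -0.82] [-0.35  0.91  1.27  2.21 -0.96  1.08 -0.64] jump 0.04
-90 [-0.57  0.76  1.27  2.   -1.03  0.93 -0.3 ] [-0.35  0.91  1.27  2.21 -0.96  1.08 -0.11] jump 0.04
-60 [-0.57  0.76  1.27  2.   -1.03  0.93  0.23] [-0.35  0.91  1.27  2.21 -0.96  1.08  0.41] jump 0.04
-30 [-0.48  0.58  1.06  2.   -0.83  0.78  0.56] [-0.27  0.74  1.07  2.21 -0.75  0.92  0.75] jump 0.04
0 [-0.35  0.47  0.64  1.98 -0.64  0.7   0.85] [-0.    0.62  0.86  2.21 -0.44  0.82  0.98] jump 0.21
30 [ 0.74  0.39 -0.56  1.92  0.32  0.7   0.53] [ 0.92  0.51 -0.49  2.13  0.33  0.79  0.73] jump 0.04
60 [ 0.81  0.41 -0.66  1.92  0.38  0.72  1.  ] [ 1.    0.53 -0.59  2.13  0.4   0.81  1.19] jump 0.04
90 [ 0.89  0.44 -0.77  1.91  0.45  0.74  1.46] [ 1.08  0.56 -0.7   2.13  0.48  0.84  1.65] jump 0.04
120 [ 0.97  0.48 -0.88  1.91  0.53  0.77  1.92] [ 1.16  0.59 -0.8   2.12  0.55  0.87  2.11] jump 0.04
150 [ 1.05  0.53 -1.    1.9   0.62  0.82  2.37] [ 1.24  0.64 -0.92  2.12  0.64  0.92  2.56] jump 0.04
```

View pics/w1c.png

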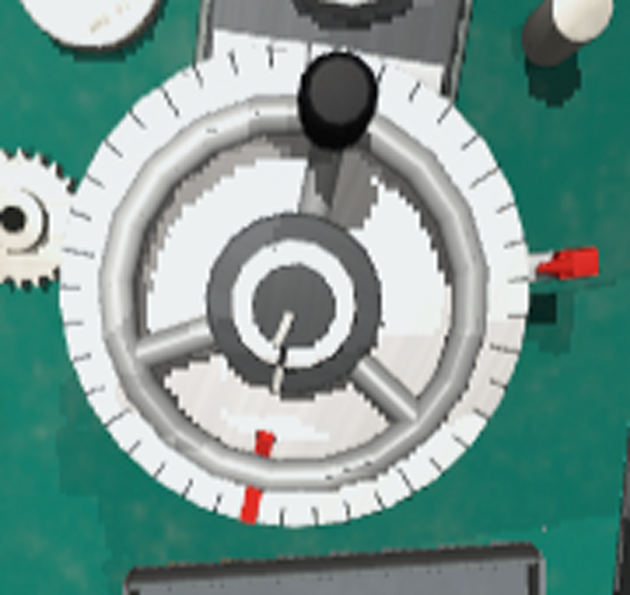

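Axis at about (0.4439,-0.2552) and handle at (0.4334,-0.3028), which is 48.8 mm apart, so they agree. The pointer is at about 187.7° and the line at 77.5°, so the goal is 1.92 rad anticlockwise. I'll grip with yaw 60°, since that keeps the pointer in the wrist camera's view later.

```bash
cat >> h.py <<'E'
C0=np.array([.4439,-.2552]);Q=quat(np.radians(60));Z=.163
def u(th):return np.array([np.cos(th),np.sin(th)])
def step(th,r,v,sgn,F0):
    "one chord to angle th; returns new radius and resisting, radial force"
    env.movel([*(C0+r*u(th)),Z],velocity=v)
    F=(np.array(env.get_state()["force"])-F0)[:2]
    t=sgn*np.array([-np.sin(th),np.cos(th)])
    ft,fr=-F@t,F@u(th)
    return r+np.clip(fr*3e-5,-3e-4,3e-4),ft,fr
E
python3 - <<'E'
from h import *
h=np.array([.4334,-.3028])
env.reach([*h,.24],Q)
env.dwell(.2);F0=np.array(env.get_state()["force"])
print("stop",env.movel([*h,Z],velocity=.1,stop_force=12))
env.grip(.0,f_grip=40);env.dwell(.1)
s=env.get_state();print(s["time"],s["tcp_pos"],s["opening"],np.array(s["force"])-F0,s["qpos"][6])
np.save("F0.npy",F0)
cal=calibration("wrist");a,d=camera("wrist");cv2.imwrite("pics/w2.png",a)
E
```

```text
stop False
8.6167 [ 0.43363674 -0.30271591  0.16320533] 0.017070778454072393 [0.00815902 0.61647069 2.70632045] 1.1671183468658892
```

View pics/w2.png

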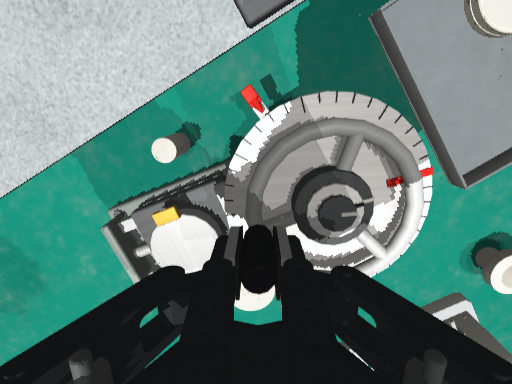

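The handle sits between the pads at (257,258). The pointer at (255,98) and the red line at (430,172) are both in view, and the contact forces are tiny. Now the anticlockwise turn.

```bash
python3 - <<'E'
from h import *
F0=np.load("F0.npy");s=env.get_state();p=np.array(s["tcp_pos"][:2])-C0
th=np.arctan2(p[1],p[0]);r=np.hypot(*p);print(np.degrees(th),r)
end=np.radians(70);n=0;hist=[]
while th<end:
    th+=.06;r,ft,fr=step(th,r,.025,1,F0);n+=1;hist.append(ft)
    if n%5==0:print(np.degrees(th).round(1),round(r,4),round(ft,1),round(fr,1),end=" | ")
    if ft>11 or abs(fr)>30:print("HALT",np.degrees(th),ft,fr);break
env.dwell(.2);s=env.get_state();print(s["time"],s["tcp_pos"],np.array(s["force"])-F0,s["opening"]);np.save("st.npy",[th,r])
E
```

```text
-102.19963587947505 0.04860070861871466
-85.0 0.0486 2.4 -0.7 | -67.8 0.0486 2.0 0.6 | -50.6 0.0486 3.7 0.0 | -33.4 0.0487 3.5 0.9 | -16.3 0.0489 4.5 1.9 | 0.9 0.049 3.7 0.7 | 18.1 0.0491 3.6 0.8 | 35.3 0.0491 3.1 -0.5 | 52.5 0.049 2.1 -0.1 | 69.7 0.049 1.5 0.1 | 22.475 [ 0.45807878 -0.20759095  0.16306972] [1.49347228 0.57449463 8.3670703 ] 0.016981563613287138
```

```bash
python3 - <<'E'
from h import *
F0=np.load("F0.npy");th,r=np.load("st.npy");n=0
r,ft,fr=step(th+.14,r,.03,1,F0);th+=.14
while th<np.radians(145):
    d=.022 if ft<5.5 else .012
    th+=d;r,ft,fr=step(th,r,.012,1,F0);n+=1
    if n%5==0 or ft>4:print(np.degrees(th).round(1),round(ft,1),round(fr,1),env.get_state()["time"],end=" | ")
    if ft>8.5 or abs(fr)>30:print("HALT");break
env.dwell(.2);s=env.get_state();F=np.array(s["force"])-F0
print(s["time"],s["tcp_pos"],F,F[:2]@[np.sin(th),-np.cos(th)]);np.save("st.npy",[th,r])
a,d=camera("wrist");cv2.imwrite("pics/w3.png",a);np.savez("w3.npz",a=a,**{k:np.array(v) for k,v in calibration("wrist").items()})
E
```

```text
87.4 2.8 -0.9 24.1 | 93.8 3.1 -1.3 25.35 | 97.5 4.3 -1.2 26.1 | 98.8 6.1 -0.6 26.35 | 99.5 6.8 -0.9 26.6 | 100.2 7.7 -1.7 26.85 | 100.9 8.6 -1.6 27.1 | HALT
27.3 [ 0.43679167 -0.20628815  0.16328315] [ 9.05545417  0.34615477 -0.57671324] 8.958575259226823
```

```bash
python3 - <<'E'
from h import *
F0=np.load("F0.npy");th,r=np.load("st.npy")
th+=.014;r,ft,fr=step(th,r,.01,1,F0);env.dwell(.2)
s=env.get_state();F=np.array(s["force"])-F0;print(s["time"],F,F[:2]@[np.sin(th),-np.cos(th)]);np.save("st.npy",[th,r])
a=cv2.imread("pics/w3.png");c=calibration("wrist");pc=proj(c,[*C0,.08])[0].astype(int);print(pc)
y,x=max(pc[1]-110,0),max(pc[0]-140,0);cv2.imwrite("pics/w3c.png",cv2.resize(a[y:y+220,x:x+290],None,fx=2.7,fy=2.7,interpolation=cv2.INTER_CUBIC))
E
```

```text
27.8 [ 9.14540793 -0.10938981 -0.54220175] 8.934619273059944
[198 276]
```

View pics/w3c.png

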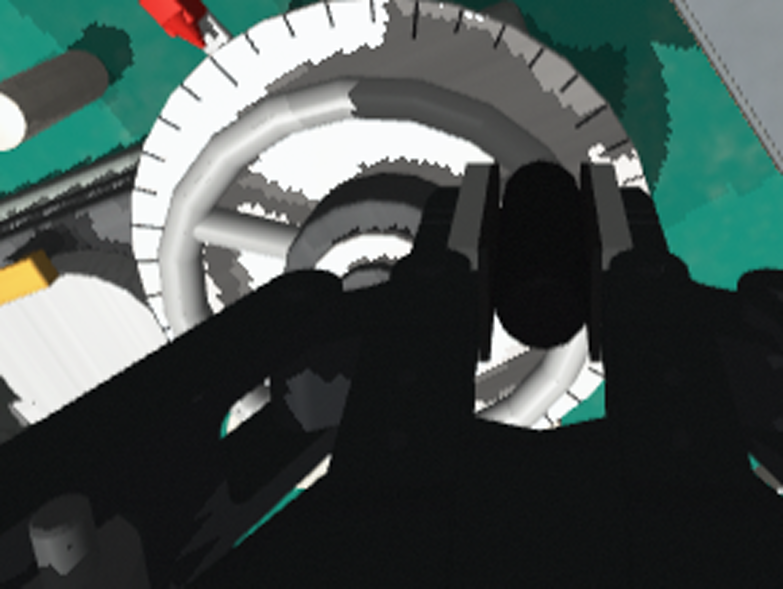

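The crop shows the handle still between the pads, with the red line hidden under the gripper. The last small step added no force, so I'll compare commanded and actual angle, raise the grip in case the handle is creeping in the pads, and push a little more.

```bash
python3 - <<'E'
from h import *
F0=np.load("F0.npy");th,r=np.load("st.npy")
def rep():
    s=env.get_state();F=np.array(s["force"])-F0;p=np.array(s["tcp_pos"][:2])-C0
    ft=F[:2]@[np.sin(th),-np.cos(th)];print(s["time"],"cmd",np.degrees(th).round(2),"act",np.degrees(np.arctan2(p[1],p[0])).round(2),np.hypot(*p).round(4),"ft",ft.round(2),"F",F.round(1));return ft
rep();env.grip(0,f_grip=80);ft=rep();n=0
while ft<10 and n<5:
    th+=.012;r,_,_=step(th,r,.01,1,F0);env.dwell(.05);ft=rep();n+=1
env.dwell(.15);rep();np.save("st.npy",[th,r])
E
```

```text
27.8 cmd 101.66 act 98.72 0.0494 ft 8.93 F [ 9.1 -0.1 -0.5]
28.0167 cmd 101.66 act 98.64 0.0494 ft 10.19 F [10.3  0.3 -1.4]
28.1667 cmd 101.66 act 98.63 0.0494 ft 9.85 F [ 9.9  0.9 -0.4]
```

That gives 10 N at the stop, a firm touch, at a handle angle of 98.6° (inside the possible 82–139°). Now clockwise, stopping a little short to look.

```bash
python3 - <<'E'
from h import *
F0=np.load("F0.npy");th,r=np.load("st.npy");end=np.radians(15)
while th>end+1e-6:
    th=max(th-.1,end);r,ft,fr=step(th,r,.03,-1,F0);print(np.degrees(th).round(1),round(ft,1),round(fr,1),end=" | ")
    if ft>12 or abs(fr)>30:print("HALT");break
env.dwell(.2);s=env.get_state();p=np.array(s["tcp_pos"][:2])-C0;print(s["time"],np.degrees(np.arctan2(p[1],p[0])),np.array(s["force"])-F0,s["opening"]);np.save("st.npy",[th,r])
c=calibration("wrist");a,d=camera("wrist");cv2.imwrite("pics/w4.png",a);np.savez("w4.npz",a=a,**{k:np.array(v) for k,v in c.items()})
n,l,st,ce=cv2.connectedComponentsWithStats(red(a))
for i in range(1,n):
    if st[i][4]>5:print(st[i],ce[i].round(1),onplane(c,*ce[i],.06).round(4))
pc=proj(c,[[*C0,.08],[.3775,-.2641,.06]]).astype(int);print(pc)
x,y=np.clip(pc.mean(0).astype(int)-[125,95],0,None);print(x,y)
cv2.imwrite("pics/w4c.png",cv2.resize(a[y:y+190,x:x+260],None,fx=3,fy=3,interpolation=cv2.INTER_CUBIC))
E
```

```text
95.9 -2.6 -0.5 | 90.2 0.2 0.1 | 84.5 0.1 1.0 | 78.7 0.1 1.3 | 73.0 -0.7 0.6 | 67.3 -1.1 1.4 | 61.6 1.1 1.1 | 55.8 2.0 1.4 | 50.1 2.2 0.7 | 44.4 1.6 1.8 | 38.6 1.2 0.9 | 32.9 0.6 1.0 | 27.2 0.9 0.9 | 21.4 2.5 2.0 | 15.7 1.5 1.6 | 15.0 2.1 1.5 | 33.2917 17.20210190475951 [0.57731754 3.16344726 8.28045113] 0.016070677238405957
[ 98  50  27  30 372] [110.5  64. ] [ 0.3619 -0.2662  0.06  ]
[111  94  19  18 152] [119.9 102.8] [ 0.3818 -0.2749  0.06  ]
[141 121  14  13  96] [147.8 126.9] [ 0.4019 -0.2688  0.06  ]
[[196 181]
 [129  86]]
37 38
```

View pics/w4c.png

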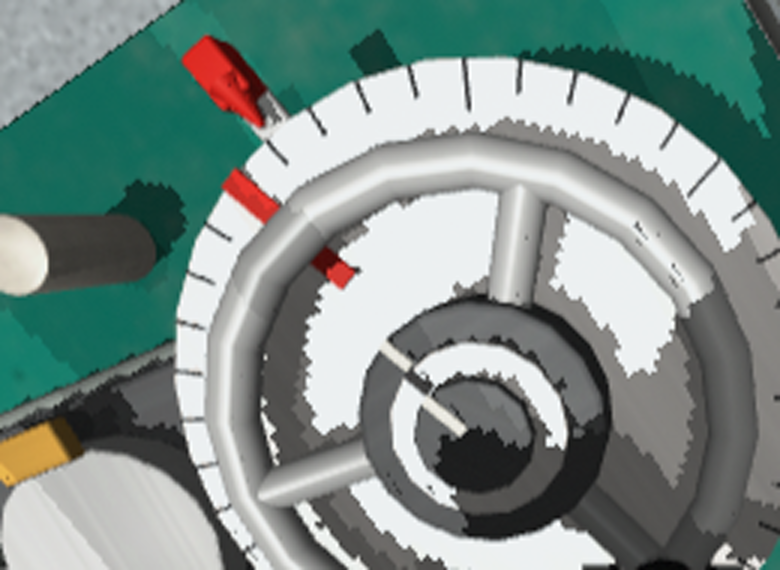

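The crop shows the red line's outer end at about crop (235,180) and the pointer tip at about (273,130), with a little clockwise turning left. The white and black hub lines agree, so the play is taken up. Computing the angles now.

```bash
python3 - <<'E'
from h import *
z=np.load("w4.npz");c={k:z[k] for k in("fx","fy","cx","cy","rvec","tvec")}
def ang(q):p=onplane(c,37+q[0]/3,38+q[1]/3,.06)[:2]-C0;return np.degrees(np.arctan2(p[1],p[0]))%360,np.hypot(*p)
for n,q in(("tip",(273,128)),("tipL",(262,132)),("tipR",(284,120)),("silver root",(262,100)),("line end",(233,180)),("line mid",(253,198)),("line inner",(345,280))):print(n,ang(q))
a=z["a"][60:110,95:155];cv2.imwrite("pics/w4z.png",cv2.resize(a,None,fx=11,fy=11,interpolation=cv2.INTER_NEAREST))
z=np.load("w1.npz");c={k:z[k] for k in("fx","fy","cx","cy","rvec","tvec")}
p=onplane(c,170+530/3.5,40+268/3.5,.06)[:2]-C0;print("w1 tip",np.degrees(np.arctan2(p[1],p[0]))%360,np.hypot(*p))
E
```

```text
tip (np.float64(186.32662391731736), np.float64(0.07003778659093847))
tipL (np.float64(188.16906826103917), np.float64(0.07082463738506396))
tipR (np.float64(184.04354426922893), np.float64(0.06988132074604393))
silver root (np.float64(184.91899166997226), np.float64(0.07505848200877363))
line end (np.float64(197.46912568173119), np.float64(0.06899735180940365))
line mid (np.float64(197.60213749772043), np.float64(0.06405470699260461))
line inner (np.float64(198.49000729424876), np.float64(0.04063389671763046))
w1 tip 187.66927991656885 0.07059686321480402
```

View pics/w4z.png

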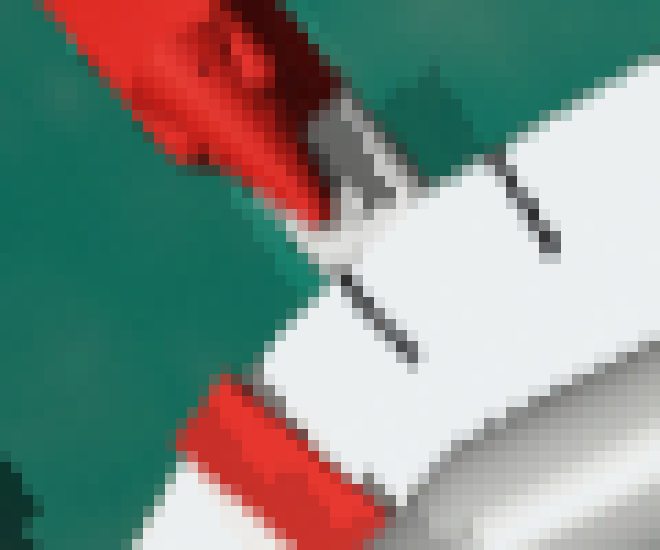

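The pointer is at 187.65° in both views (its centroid comes out the same) and the line is at 197.5°. I'll turn on by 0.19 rad, which includes springback, and re-measure while holding.

```bash
cat >> h.py <<'E'
def lines():
    c=calibration("wrist");a,d=camera("wrist")
    n,l,st,ce=cv2.connectedComponentsWithStats(red(a))
    for i in range(1,n):
        if st[i][4]>15:
            p=onplane(c,*ce[i],.06)[:2]-C0
            if np.hypot(*p)<.1:print(st[i],"r",np.hypot(*p).round(4),"ang",round(np.degrees(np.arctan2(p[1],p[0]))%360,2))
    return a
E
python3 - <<'E'
from h import *
F0=np.load("F0.npy");th,r=np.load("st.npy")
for d in(5,4,1.9):
    th-=np.radians(d);r,ft,fr=step(th,r,.02,-1,F0);print(np.degrees(th).round(1),round(ft,1),round(fr,1),end=" | ")
env.dwell(.2);s=env.get_state();p=np.array(s["tcp_pos"][:2])-C0;print(s["time"],np.degrees(np.arctan2(p[1],p[0])),np.array(s["force"])-F0);np.save("st.npy",[th,r])
cv2.imwrite("pics/w5.png",lines())
E
```

```text
10.0 3.2 2.3 | 6.0 1.9 1.7 | 4.1 2.5 1.7 | 34.4833 6.410881002843279 [1.36008523 2.86777904 8.44414926]
[108  38  27  31 383] r 0.0827 ang 187.63
[136  68  19  21 177] r 0.0645 ang 186.7
[161 101  14  14  96] r 0.0438 ang 186.98
```

The line is held at 186.8°, so springback should bring it to about 187.8°. I'll unload the arm slightly, release, rise and check.

```bash
python3 - <<'E'
from h import *
F0=np.load("F0.npy");th,r=np.load("st.npy")
th=np.radians(6.3);r,ft,fr=step(th,r,.01,-1,F0);env.dwell(.1);s=env.get_state();print(ft,fr,np.array(s["force"])-F0);lines()
env.grip(.085);env.dwell(.1)
s=env.get_state();print(s["time"],s["opening"],np.array(s["force"])-F0);lines()
env.movel([*(C0+.049*u(th)),.25],velocity=.12);env.dwell(.2)
a=lines();print(env.get_state()["time"],np.array(env.get_state()["force"])-F0)
x,y=np.clip(proj(calibration("wrist"),[*C0,.07])[0].astype(int)-[120,95],0,None);cv2.imwrite("pics/w6.png",cv2.resize(a[y:y+190,x:x+250],None,fx=3,fy=3,interpolation=cv2.INTER_CUBIC))
E
```

```text
-1.483355869774954 2.1013321210225704 [ 1.8804067  -0.10749002  8.34988438]
[107  39  27  31 380] r 0.0827 ang 187.63
[134  70  19  21 178] r 0.0644 ang 187.37
[160 103  13  13  95] r 0.0437 ang 187.54
35.8 0.08505501046075907 [-0.60480495 -1.01256439  0.11542771]
[108  38  28  31 383] r 0.0827 ang 187.64
[134  69  20  21 179] r 0.0644 ang 187.52
[161 102  13  13  94] r 0.0437 ang 187.7
[160  64  17  19 160] r 0.0829 ang 187.58
[177  84  13  15  80] r 0.0634 ang 187.44
[194 106   8   8  38] r 0.0435 ang 187.56
36.975 [-0.12315746 -0.67837562 -0.75617308]
```

View pics/w6.png

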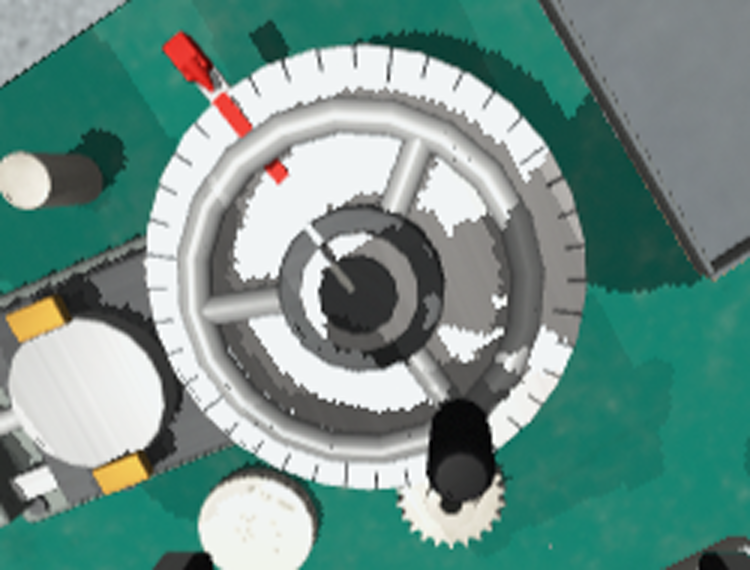

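The red line runs straight into the pointer at about (222,97), the hub lines at (330,258) are in one line, and the gripper is clear. Handing in.

```bash
python3 -c "
from cell import job,env
job.job_done();print(env.get_state()['time'])"
```

```text
the job is handed in; nothing more can be done
the job is handed in; nothing more can be done
```

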